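Index the display turntable and set the garnet in its empty bay

TASK

Turn the mineral display turntable (its upright posts are there to turn it by) until the empty bay with the white spot faces the red arrow and the disc has dropped into its stop there, and set the garnet down on the white spot. Do not push on the minerals mounted on the disc, and leave the other things on the table where they are.

Things in the scene. Friction and masses are not known exactly. Their poses are not given: they have to be found in the camera images.
- stand: Fixed dark steel stand of the display turntable, standing on the table. Origin on the turning axis at table height, z up. A grey detent block (34 x 36 mm, 36 mm high) with a red arrow on top stands at its -x side, 161 to 195 mm from the axis; the arrow points at the disc.
- axis (a point): Point on the vertical turning axis, at the height of the top face of the light wood disc (270 mm across, its top face 36 mm above the table; it turns either way, up to two turns).
- stop (a point): Point fixed to the stand, in front of the red arrow, 80 mm from the axis and 36 mm above the table: where the middle of the empty bay lies when that bay is in its stop at the arrow.
- bay (a point): Middle of the empty bay on the disc's top face, 80 mm from the axis; turns with the disc. The bay is marked with a flat white spot 56 mm across; it is level with the disc (no recess).
- carousel (a joint): Angle of the turning disc, grows anticlockwise seen from above; 0 (or a whole turn, 6.28) when the empty bay is at the red arrow. Five stops 72 degrees apart, one per bay: a spring roller drops between two brass rim bumps. A stop pulls the disc exactly home from within about 4 degrees; getting over a bump, in or out, takes about 4 N at a post; between stops under 1 N.
- garnet: Loose dark red garnet crystal, roughly round with flat faces, 40 x 41 mm in plan, 37 mm high, 70 g; origin at the centre of its underside, z up; lies on the table to the left or to the right of the turntable. Can be gripped across its x or its y axis at mid height.
- garnet_center (a point): Middle of the garnet, 18.5 mm above its origin.
- specimen_box: Bystander: small clear specimen box with a black base, 38 x 38 x 35 mm, loose on the table, on the other side of the turntable than the garnet. Origin at the centre of its underside.
- sulphur: Bystander: pale yellow sulphur lump, 69 x 104 x 68 mm, loose, rear left of the table. Origin at the centre of its underside.
- tape: Bystander: roll of brown packing tape lying flat, 98 mm across, 24 mm high, loose, rear right of the table. Origin at the centre of its underside.
- post0 (a point): Grip point on the axis of upright round steel post 0 of the disc, 84 mm above the table. The post is 16 mm thick, 102 mm high above the table (26 mm wide foot on the disc, 6 mm high), 118 mm from the turning axis, 36 degrees anticlockwise (from above) of the empty bay, between two bays; it turns with the disc.
- post1 (a point): Grip point on the axis of upright round steel post 1 of the disc, 84 mm above the table. The post is 16 mm thick, 102 mm high above the table (26 mm wide foot on the disc, 6 mm high), 118 mm from the turning axis, 108 degrees anticlockwise (from above) of the empty bay, between two bays; it turns with the disc.
- post2 (a point): Grip point on the axis of upright round steel post 2 of the disc, 84 mm above the table. The post is 16 mm thick, 102 mm high above the table (26 mm wide foot on the disc, 6 mm high), 118 mm from the turning axis, 180 degrees anticlockwise (from above) of the empty bay, between two bays; it turns with the disc.
- post3 (a point): Grip point on the axis of upright round steel post 3 of the disc, 84 mm above the table. The post is 16 mm thick, 102 mm high above the table (26 mm wide foot on the disc, 6 mm high), 118 mm from the turning axis, 252 degrees anticlockwise (from above) of the empty bay, between two bays; it turns with the disc.
- post4 (a point): Grip point on the axis of upright round steel post 4 of the disc, 84 mm above the table. The post is 16 mm thick, 102 mm high above the table (26 mm wide foot on the disc, 6 mm high), 118 mm from the turning axis, 324 degrees anticlockwise (from above) of the empty bay, between two bays; it turns with the disc.
- quartz_twin: Mineral fixed to the turning disc in the bay 72 degrees anticlockwise of the empty one, its middle 80 mm from the axis: small clear-white quartz twins, 63 mm high, the tallest of the four, 36 x 63 mm in plan. Origin at the centre of its underside.
- barite: Mineral fixed to the turning disc in the bay 144 degrees anticlockwise of the empty one, its middle 80 mm from the axis: small brown barite rosette, 49 x 70 mm in plan, 34 mm high. Origin at the centre of its underside.
- pebble: Mineral fixed to the turning disc in the bay 216 degrees anticlockwise of the empty one, its middle 80 mm from the axis: white water-worn calcite pebble, 60 x 66 mm in plan, 58 mm high. Origin at the centre of its underside.
- fluorite: Mineral fixed to the turning disc in the bay 288 degrees anticlockwise of the empty one, its middle 80 mm from the axis: three dark green fluorite cubes, 33 x 49 mm in plan, 35 mm high. Origin at the centre of its underside.
Not all that is in view belongs to the job. Leave any purple or yellow look-alike of the garnet alone.

How it is judged (in metres and radians):
At the end, for the whole second after the job is handed in: The disc is at rest in its stop with the middle of the empty bay within 5 mm of its place at the red arrow, and the garnet rests on the disc with its middle within 22 mm of the middle of the white spot (horizontal distance between bay and stop below 0.005 m and velocity of joint carousel between -0.05 and 0.05 rad/s and horizontal distance between garnet_center and bay below 0.022 m and z of garnet_center in the frame of stop between 0.008 and 0.03 m and linear speed of garnet below 0.02 m/s); the robot touches nothing.
It fails at once if one of the minerals mounted on the disc is pushed with more than 10 N (contact force between any of the fingers, the arm, garnet and quartz_twin above 10 N or contact force between any of the fingers, the arm, garnet and barite above 10 N or contact force between any of the fingers, the arm, garnet and pebble above 10 N or contact force between any of the fingers, the arm, garnet and fluorite above 10 N).
It fails at once if the specimen box, the sulphur lump or the tape roll is moved by more than 30 mm (distance of any of specimen_box, sulphur, tape from where it was at the start of the episode above 0.03 m).
It also fails if it takes over 67 s, if anything falls off the work surface, if the arm or the gripper's body presses on something with over 40 N, if the wrist force passes 120 N, or if a joint passes its speed limit or range.

ROBOT

A 6-joint arm with a two-finger parallel gripper is mounted at the origin on a cart in front of the work surface, level with it; the furniture and walls round the work are solid. World frame = base frame: x ahead of the robot, y to its left, z up, the work surface at z = 0. Lengths are in mm, angles in rad, forces in N, time in s.
With the tool pointing down it reaches from about 300 to 775 mm from the base axis. Payload 14.6 kg.
Tool frame: the origin (TCP) lies on the centre line of the jaws, within the pads' length; the fingertips stand 8 mm ahead of it and the grasp point (between the pads) lies 11 mm behind it; z points along the fingers, y is the line along which they close (so a half turn about z gives the same grasp; the last joint's range is limited). The gripper opens to 94 mm and grips with 3 to 60 N. Pads are 16 mm wide; open, the fingers measure 119 mm over their backs; the gripper's body (75 mm by 177 mm) begins 78 mm behind the grasp point.
Start: joints at [1.044, 0.3, 1.521, -0, 1.321, -0.067], TCP at [244.069, 492.869, 213.446] pointing down, gripper open.
Joint ranges: [-3.03, 3.03], [-0.79, 2.21], [0.23, 2.52], [-1.04, 4.18], [0, 3.07], [-2.55, 2.55]. Speed limits (rad/s): [2.22, 2.22, 2.57, 3.14, 3.14, 3.14].

INTERFACE

Orientations are given as [roll, pitch, yaw] about the fixed x, y, z axes, in that order (R = Rz(yaw) Ry(pitch) Rx(roll)).
In Python, from cell import manip gives the robot as it stands.
- The arm moves only by the tool jog_arm, never from a script. Its argument "rows" is one flat list of numbers, 7 for each row, row after row: the shift along the world's x, y, z in cm, then the turn, a rotation vector about the world's x, y, z in rad, then the closure, from 0 (fully open) to 1 (shut). In form: [dx, dy, dz, rx, ry, rz, fingers, dx, dy, dz, rx, ry, rz, fingers, ...]. A call has 1 to 20 rows; each row shifts and turns the commanded pose from where the row before left it; what a row does not reach is not made up. A row lasts 1/12 s, in which the tool goes at most 41.7 mm and 7.16 degrees, less where a joint would pass 70% of its speed; a pose out of reach is approached as far as the arm can. A call with a gripper value outside its range is refused whole. The fingers move at their own pace and stop on an object; "newtons" is the grip in N (left out, the last holds). Time passes only in rows, so rows that do not move let the fingers close. It gives the time, the measured TCP pose, the force, the opening and the grip force at its end, in the units of the state.
- manip.read_state(): the state, without advancing time (a new reading comes with each control period).
- manip.camera(name): name is "scene" or "top" or "wrist"; returns (picture, depth): 420x560x3 uint8, blue, green, red; 420x560 float32, mm along the optical axis (not along the pixel's ray), 0 where there is no reading.
- manip.camera_model(name): a dict with "K" (3x3 intrinsics, pixels), "k1" (the pictures are not rectified: a ray, as slopes to the right and down, at radius r is drawn at 1 + k1 r^2 times it, then the intrinsics apply), "R" (3x3) and "t" (3): a world point X has camera coordinates R X + t. Camera axes: x right, y down, z forward; pixel columns grow to the right and rows downward; lengths in mm; the calibration is good to about 2 mm. A picture is of the moment at which its call begins: read the wrist's pose just before it. camera_model takes no time and is no camera call; for the wrist camera it gives the pose at the moment of the call.
- manip.sign_off(): hands the job in; it is judged then, once.
The state is a dict: "clock": time; "joints": joint angles; "qd": joint speeds; "effort": joint torques, N m; "eef_pos": TCP position; "eef_rot": TCP orientation; "wrist_force": force on the tool from outside, world axes, zero at the start; "moment": the same for the moment, N m; "finger_gap": finger opening in mm; "finger_force": force on a finger pad.
Only numpy, scipy, OpenCV 4.12 (cv2) and the standard library are available. Lean on these libraries where they do the work, as an engineer would, in place of code of your own. Each camera call takes 0.05 s, during which the arm holds its last target. There are 200 camera calls.

## Working session

There is one attempt and no reset: what is moved stays moved. The work goes in short steps, Python scripts to look and compute and a tool call to move; the robot and the scene stay as the last step left them, time stands still between calls to the robot, and variables do not carry over. Pictures are saved under pics/ and viewed, at most 10 in all, crops included, and the job is handed in when it is done.

Besides the shell and the picture viewer there is one more tool, called after ">>>" as name(argument=value, ...), one argument or row to a line, values as JSON. jog_arm: Moves the arm, as the interface text tells. Its arguments: {"type":"object","properties":{"rows":{"type":"array"},"newtons":{"type":"number"}},"required":["rows"]}

```bash
mkdir -p pics
cat > h.py <<'E'
import numpy as np, cv2
from cell import manip
def world(name,depth,m=None):
    m=m or manip.camera_model(name); K=np.array(m["K"],float);R=np.array(m["R"]);t=np.array(m["t"])
    h,w=depth.shape; u,v=np.meshgrid(np.arange(w),np.arange(h))
    d=np.stack([(u-K[0,2])/K[0,0],(v-K[1,2])/K[1,1]],-1); s=d.copy()
    for _ in range(10): s=d/(1+m["k1"]*(s**2).sum(-1,keepdims=True))
    P=np.concatenate([s,np.ones((h,w,1))],-1)*depth[...,None]
    return (P-t)@R
E
python3 - <<'E'
from h import *
for n in("top","scene"):
    im,d=manip.camera(n); m=manip.camera_model(n); cv2.imwrite(f"pics/{n}.png",im); np.savez(f"pics/{n}.npz",im=im,W=world(n,d,m),d=d)
s=manip.read_state(); print(s)
E
```

```text
{'clock': 0.1, 'joints': array([ 1.04439318e+00,  3.00413983e-01,  1.52152267e+00, -2.41426248e-06,
        1.32070079e+00, -6.66036517e-02]), 'qd': array([ 0.00033931, -0.00248168, -0.00224688,  0.00145833, -0.00050757,
       -0.00092279]), 'effort': array([ 1.55575359e-03, -5.32641399e+01, -3.53286195e+01,  7.09296344e-02,
        2.35026958e-02, -3.26319264e-05]), 'eef_pos': array([243.96200635, 492.67640282, 212.94236309]), 'eef_rot': array([-3.14055002e+00, -6.72020353e-05,  2.68179373e+00]), 'wrist_force': array([-0.36392344, -0.02788537, -0.04397657]), 'moment': array([-0.00017776,  0.015376  ,  0.00778707]), 'finger_force': 0.0, 'finger_gap': 93.9105381605308}
```

View pics/top.png

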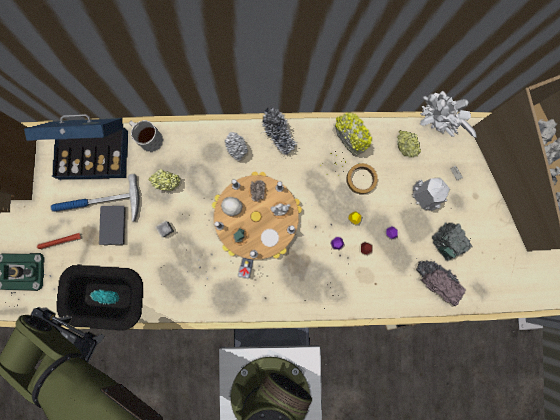

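View pics/scene.png

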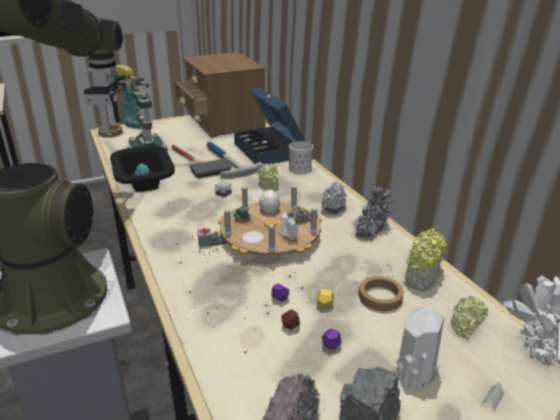

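The top view shows the disc centre near (257,216), the white spot at (270,238), the arrow block at (246,268) and the garnet at (367,248). A purple look-alike sits close to the garnet on each side, at (338,243) and (392,233), with the yellow one at (355,217).

Run:
```python
from h import *
z=np.load("pics/top.npz"); im,W=z["im"].astype(int),z["W"]
b,g,r=im[...,0],im[...,1],im[...,2]
def box(mask,x0,x1,y0,y1):
    M=np.zeros_like(mask);M[y0:y1,x0:x1]=mask[y0:y1,x0:x1];return M
def rep(n,M):
    P=W[M]; print(n,M.sum(),"mean",P.mean(0).round(1),"min",P.min(0).round(),"max",P.max(0).round(), "mid",((P.min(0)+P.max(0))/2).round(1))
H=W[...,2]
rep("spot",box((b>200)&(abs(H-36)<8),255,285,225,250))
D=box((abs(H-36)<6),200,310,160,268); 
c=cv2.minEnclosingCircle(W[D][:,:2].astype(np.float32)); print("disc",c)
hub=box((r>180)&(b<90),248,265,208,225); rep("hub",hub)
rep("block",box((abs(H-36)<8),236,258,261,282)); rep("red",box((r>150)&(g<80)&(b<90),230,262,255,285))
P=box(H>92,205,310,165,270); n,l,st,ce=cv2.connectedComponentsWithStats(P.astype(np.uint8))
for i in range(1,n): rep("post",l==i)
for nm,x,y in(("garnet",367,248),("pur1",338,243),("pur2",392,233),("yel",355,217),("box",166,229)):
    rep(nm,box(H>12,x-11,x+12,y-11,y+12))
```

```text
spot 217 mean [495.1  -6.7  37.9] min [471. -31.  32.] max [518.  19.  43.] mid [494.7  -5.9  37.8]
disc ((554.005859375, 44.05424499511719), 156.02056884765625)
hub 78 mean [561.   35.3  58.7] min [408. -23.  38.] max [ 579.   50. 1265.] mid [493.5  13.5 651.4]
block 135 mean [392.6  73.7  36.6] min [373.  55.  28.] max [423.  93.  44.] mid [398.1  73.7  35.9]
red 23 mean [393.   72.9  39.2] min [383.  61.  33.] max [401.  86.  44.] mid [392.1  73.3  38.7]
post 1 mean [ 407.9  -22.9 1265.1] min [ 408.  -23. 1265.] max [ 408.  -23. 1265.] mid [ 407.9  -22.9 1265.1]
post 1 mean [ 407.9  -22.9 1265.1] min [ 408.  -23. 1265.] max [ 408.  -23. 1265.] mid [ 407.9  -22.9 1265.1]
post 1 mean [ 407.9  -22.9 1265.1] min [ 408.  -23. 1265.] max [ 408.  -23. 1265.] mid [ 407.9  -22.9 1265.1]
post 1 mean [ 407.9  -22.9 1265.1] min [ 408.  -23. 1265.] max [ 408.  -23. 1265.] mid [ 407.9  -22.9 1265.1]
post 1 mean [ 407.9  -22.9 1265.1] min [ 408.  -23. 1265.] max [ 408.  -23. 1265.] mid [ 407.9  -22.9 1265.1]
post 24 mean [661.4  97.9 102.1] min [655.  91.  92.] max [670. 105. 108.] mid [662.5  9
[... 5589 characters left out ...]
 -23. 1265.] mid [ 407.9  -22.9 1265.1]
post 1 mean [ 407.9  -22.9 1265.1] min [ 408.  -23. 1265.] max [ 408.  -23. 1265.] mid [ 407.9  -22.9 1265.1]
garnet 116 mean [ 456.2 -312.    30.8] min [ 440. -334.   15.] max [ 475. -295.   42.] mid [ 457.8 -314.7   28.4]
pur1 136 mean [ 471.4 -214.9   57.5] min [ 408. -240.   12.] max [ 493.  -23. 1265.] mid [ 450.5 -131.4  638.6]
pur2 105 mean [ 502.2 -386.6   55.8] min [ 408. -411.   17.] max [ 521.  -23. 1265.] mid [ 464.6 -217.2  640.9]
yel 127 mean [ 551.7 -276.9   40.4] min [ 408. -301.   14.] max [ 576.  -23. 1265.] mid [ 491.8 -161.9  639.5]
box 176 mean [527.4 326.3  40.4] min [408. -23.  12.] max [ 554.  352. 1265.] mid [481.  164.7 638.6]
```

>>> jog_arm(
  rows=[1.25,-2.8,0,0,0,0.0245,0.3,1.25,-2.8,0,0,0,0.0245,0.3,1.25,-2.8,0,0,0,0.0245,0.3,1.25,-2.8,0,0,0,0.0245,0.3,1.25,-2.8,0,0,0,0.0245,0.3,1.25,-2.8,0,0,0,0.0245,0.3,1.25,-2.8,0,0,0,0.0245,0.3,1.25,-2.8,0,0,0,0.0245,0.3,1.25,-2.8,0,0,0,0.0245,0.3,1.25,-2.8,0,0,0,0.0245,0.3,1.25,-2.8,0,0,0,0.0245,0.3,1.25,-2.8,0,0,0,0.0245,0.3,1.25,-2.8,0,0,0,0.0245,0.3,1.25,-2.8,0,0,0,0.0245,0.3,1.25,-2.8,0,0,0,0.0245,0.3,1.25,-2.8,0,0,0,0.0245,0.3,0,0,-2,0,0,0,0.3,0,0,-2,0,0,0,0.3,0,0,-2,0,0,0,0.3,0,0,0,0,0,0,0.3],
  newtons=25,
)

```text
clock: 1.77
eef_pos: [442.4, 44.6, 150.2]
eef_rot: [-3.141, -0.006, 3.073]
wrist_force: [-0.6, 0.6, -0.0]
finger_gap: 65.5
finger_force: 0.0
```

>>> jog_arm(
  rows=[0.2,0,-2.3,0,0,0,0.5,0,0,-2.3,0,0,0,0.5,0,0,-2.2,0,0,0,0.5,0,0,0,0,0,0,1,0,0,0,0,0,0,1,0,0,0,0,0,0,1,0,0,0,0,0,0,1,0,0,0,0,0,0,1],
  newtons=25,
)

```text
clock: 2.43
eef_pos: [446.7, 44.9, 86.7]
eef_rot: [3.142, 0.002, 3.074]
wrist_force: [0.2, 0.3, -0.1]
finger_gap: 17.2
finger_force: 0.0
```

Run:
```python
import numpy as np
c=np.array([561.4,35.9]);n=12;th=np.radians(np.linspace(176,176-44.5,n+1))
p=c+118*np.c_[np.cos(th),np.sin(th)]
print((np.diff(p,axis=0)/10).round(2).tolist(),p[-1],np.radians(44.5)/n)
```

```text
[[0.08, 0.76], [0.13, 0.75], [0.18, 0.74], [0.22, 0.73], [0.27, 0.71], [0.32, 0.7], [0.36, 0.67], [0.4, 0.65], [0.44, 0.62], [0.48, 0.59], [0.52, 0.56], [0.56, 0.52]] [483.21083431 124.27677505] 0.06472262642812306
```

>>> jog_arm(
  rows=[0,0,0,0,0,0,1,0,0,0,0,0,0,1,0.08,0.76,0,0,0,-0.065,1,0.13,0.75,0,0,0,-0.065,1,0.18,0.74,0,0,0,-0.065,1,0.22,0.73,0,0,0,-0.065,1,0.27,0.71,0,0,0,-0.065,1,0.32,0.7,0,0,0,-0.065,1,0.36,0.67,0,0,0,-0.065,1,0.4,0.65,0,0,0,-0.065,1,0.44,0.62,0,0,0,-0.065,1,0.48,0.59,0,0,0,-0.065,1,0.52,0.56,0,0,0,-0.065,1,0.56,0.52,0,0,0,-0.065,1,0,0,0,0,0,0,1,0,0,0,0,0,0,1,0,0,0,0,0,0,1],
  newtons=25,
)

```text
clock: 3.85
eef_pos: [487.9, 123.4, 86.7]
eef_rot: [3.139, 0.005, 2.294]
wrist_force: [12.8, -14.4, -0.6]
finger_gap: 15.0
finger_force: 25.0
```

Run:
```python
from h import *
im,d=manip.camera("scene"); cv2.imwrite("pics/s2.png",cv2.resize(im[130:290,150:370],None,fx=3,fy=3))
s=manip.read_state();p=s["eef_pos"];print(p,s["wrist_force"],np.degrees(np.arctan2(p[1]-35.9,p[0]-561.4)))
```

```text
[487.91587301 123.3554899   86.69599322] [ 11.53133797 -13.68708706  -1.04775618] 130.03852263101064
```

View pics/s2.png

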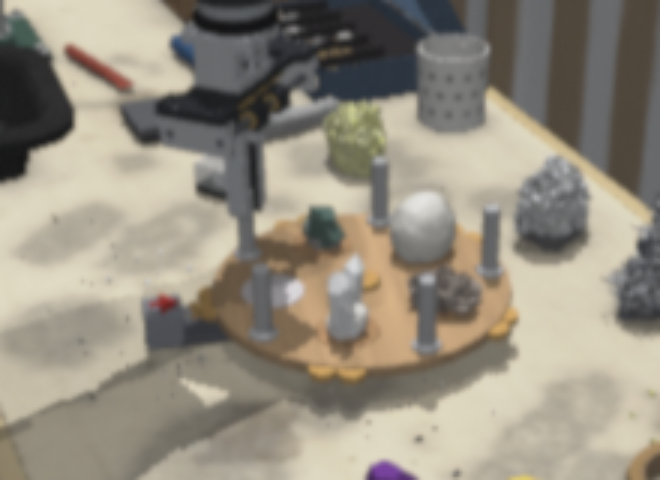

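The view shows the gripper on post 4, with the white spot facing the arrow block and the block's roller between two brass bumps. I'll release, rise and move towards the garnet, checking the disc on the way.

>>> jog_arm(
  rows=[0,0,0,0,0,0,0.5,0,0,0,0,0,0,0.5,0,0,0,0,0,0,0.5,0,0,3,0,0,0,0.5,0,0,3.5,0,0,0,0.3,0,0,3.5,0,0,0,0,-0.2,-3.5,1,0,0,0,0,-0.2,-3.5,0,0,0,0,0,-0.2,-3.5,0,0,0,0,0,-0.3,-3.5,0,0,0,0,0,-0.3,-3.5,0,0,0,0,0,-0.3,-3.5,0,0,0,0,0,-0.3,-3.5,0,0,0,0,0,-0.3,-3.5,0,0,0,0,0,-0.3,-3.5,0,0,0,0,0,-0.3,-3.5,0,0,0,0,0,-0.3,-3.5,0,0,0,0,0,-0.1,-3.5,0,0,0,0,0,0,-1.7,0,0,0,0,0,0,0,0,0,0,0,0],
)

```text
clock: 5.57
eef_pos: [454.1, -314.7, 195.0]
eef_rot: [-3.141, -0.0, 2.291]
wrist_force: [-0.1, 0.5, 0.1]
finger_gap: 94.0
finger_force: 0.0
```

Run:
```python
from h import *
im,d=manip.camera("top"); W=world("top",d); H=W[...,2]
P=((H>97)&(H<112)&(abs(W[...,0]-561)<135)&(abs(W[...,1]-36)<135)).astype(np.uint8)
n,l,st,ce=cv2.connectedComponentsWithStats(P)
for i in range(1,n):
    if st[i,4]>8:
        p=W[l==i].mean(0)[:2]; print(p.round(1),st[i,4],np.degrees(np.arctan2(p[1]-35.9,p[0]-561.4)).round(1), np.hypot(p[1]-35.9,p[0]-561.4).round(1))
b=im[...,0].astype(int); S=(im.min(-1)>190)&(abs(H-36)<8)&(np.hypot(W[...,0]-483,W[...,1]-53)<40)
p=W[S].mean(0); print("spot",p,S.sum())
m=manip.camera_model("wrist"); s=manip.read_state()
im,d=manip.camera("wrist"); W=world("wrist",d,m); np.savez("pics/w.npz",im=im,W=W); cv2.imwrite("pics/w.png",im); print(s["eef_pos"],s["eef_rot"],s["wrist_force"])
M=(np.hypot(W[...,0]-457,W[...,1]+313)<36)&(W[...,2]>8)&(W[...,2]<60)
p=W[M]; print(M.sum(),p.min(0),p.max(0),np.median(p,0)); print(cv2.minAreaRect(p[:,:2].astype(np.float32)))
t=p[p[:,2]>p[:,2].max()-6]; print("top",t.mean(0),cv2.minAreaRect(t[:,:2].astype(np.float32)))
```

```text
[676.2   7.2] 19 -14.0 118.3
[623.7 135.7] 21 58.0 117.6
[569.2 -81.5] 23 -86.2 117.6
[486. 127.] 24 129.6 118.3
[452.7  -8.1] 22 -158.0 117.3
spot [485.38733306  55.18820199  38.38973416] 236
[ 454.29122356 -312.97646583  195.04584146] [-3.14159051e+00 -8.23493190e-04  2.29187308e+00] [0.41534218 0.60720439 0.2070339 ]
1234 [ 434.53782699 -335.25404439   12.67493053] [ 475.56608482 -296.24781305   38.08367294] [ 452.23229349 -312.31451671   32.48046338]
((453.1356201171875, -314.312744140625), (40.21461486816406, 37.326438903808594), 61.87724304199219)
top [ 455.67739791 -314.84207478   34.92620512] ((456.70184326171875, -315.4466552734375), (25.089744567871094, 29.189165115356445), 6.416283130645752)
```

View pics/w.png

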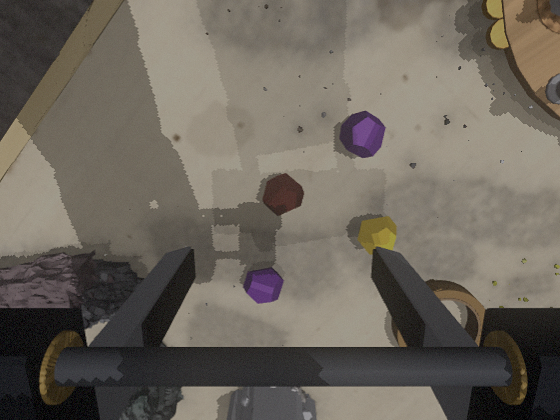

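The disc has settled: the posts sit at 130° and the spot at 165.8°, in line with the arrow. In the wrist view the garnet is at about (284,194), between two purple look-alikes at (362,134) and (264,285). I'll enlarge it to judge its orientation.

Run:
```python
from h import *
z=np.load("pics/w.npz"); im=z["im"][164:226,250:318]; W=z["W"]
cv2.imwrite("pics/g.png",cv2.resize(np.clip(im.astype(float)*2.2,0,255).astype(np.uint8),None,fx=8,fy=8,interpolation=cv2.INTER_CUBIC))
M=np.linalg.norm(W-np.array([455,-314.6,20]),axis=-1)<30; M&=(W[...,2]>8)
p=W[M][:,:2].astype(np.float32)
for a in range(0,180,10):
    q=p@np.array([np.cos(np.radians(a)),np.sin(np.radians(a))]); print(a,(q.max()-q.min()).round(1),end="; ")
s0=W[194,284];print(s0,(W[194,294]-s0)[:2],(W[204,284]-s0)[:2])
z=np.load("pics/top.npz")
W=z["W"];H=W[...,2]; B=(abs(H-36)<8)&(abs(W[...,0]-390)<30)&(abs(W[...,1]-74)<30)&(np.hypot(W[...,0]-561.4,W[...,1]-35.9)>158)
print(cv2.minAreaRect(W[B][:,:2].astype(np.float32)),W[B].mean(0))
```

```text
0 41.0; 10 41.0; 20 39.8; 30 39.0; 40 40.1; 50 40.7; 60 40.3; 70 40.4; 80 39.9; 90 39.0; 100 40.0; 110 41.9; 120 42.4; 130 41.8; 140 40.0; 150 37.8; 160 38.6; 170 40.1; [ 452.97636981 -310.39394544   36.94974542] [6.97127918 6.07859084] [ 6.96269544 -7.89542215]
((390.5479736328125, 74.49536895751953), (35.883453369140625, 33.33126449584961), 76.82322692871094) [389.70182609  74.29036804  37.12343441]
```

View pics/g.png

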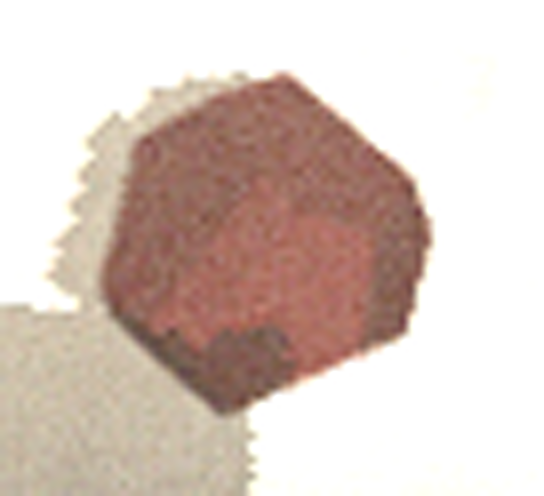

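>>> jog_arm(
  rows=[0.1,-0.15,-1.5,0,0,-0.05,0,0,0,-1.5,0,0,-0.05,0,0,0,-1.5,0,0,-0.05,0,0,0,-1.5,0,0,-0.05,0,0,0,-1.5,0,0,0,0,0,0,-1.5,0,0,0,0,0,0,-1.5,0,0,0,0,0,0,-1.5,0,0,0,0,0,0,-1.5,0,0,0,0,0,0,-1.5,0,0,0,0,0,0,-1.5,0,0,0,0,0,0,-1,0,0,0,0,0,0,0,0,0,0,0,0,0,0,0,0,0,0],
)

```text
clock: 6.83
eef_pos: [455.9, -312.9, 20.7]
eef_rot: [-3.142, -0.0, 2.095]
wrist_force: [-0.3, -0.9, -0.3]
finger_gap: 93.9
finger_force: 0.0
```

>>> jog_arm(
  rows=[0,-0.15,-0.5,0,0,0,0,0,0,-0.4,0,0,0,0.3,0,0,0,0,0,0,1,0,0,0,0,0,0,1,0,0,0,0,0,0,1,0,0,0,0,0,0,1,0,0,0,0,0,0,1,0,0,0,0,0,0,1,0,0,0,0,0,0,1,0,0,0,0,0,0,1],
  newtons=30,
)

```text
clock: 7.67
eef_pos: [455.7, -315.1, 11.5]
eef_rot: [3.141, 0.0, 2.094]
wrist_force: [1.0, 1.0, 1.9]
finger_gap: 37.1
finger_force: 26.6
```

>>> jog_arm(
  rows=[0,0,1.5,0,0,0,1,0,0,2.7,0,0,0,1,0,0,2.7,0,0,0,1,0,0,2.7,0,0,0,1,0,0,2.7,0,0,0,1,0,0,2.7,0,0,0,1,0.24,3.08,0,0,0,-0.064,1,0.24,3.08,0,0,0,-0.064,1,0.24,3.08,0,0,0,-0.064,1,0.24,3.08,0,0,0,-0.064,1,0.24,3.08,0,0,0,-0.064,1,0.24,3.08,0,0,0,-0.064,1,0.24,3.08,0,0,0,-0.064,1,0.24,3.08,0,0,0,-0.064,1,0.24,3.08,0,0,0,-0.064,1,0.24,3.08,0,0,0,-0.064,1,0.24,3.08,0,0,0,-0.064,1,0.24,3.08,0,0,0,-0.064,1,0,0,0,0,0,0,1,0,0,0,0,0,0,1],
)

```text
clock: 9.33
eef_pos: [484.3, 55.5, 161.3]
eef_rot: [-3.141, 0.0, 1.329]
wrist_force: [-0.2, -0.0, -1.7]
finger_gap: 36.7
finger_force: 30.0
```

Run:
```python
from h import *
im,d=manip.camera("scene"); cv2.imwrite("pics/s3.png",cv2.resize(im[90:290,150:370],None,fx=2.8,fy=2.8))
```

```text
(no output)
```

View pics/s3.png

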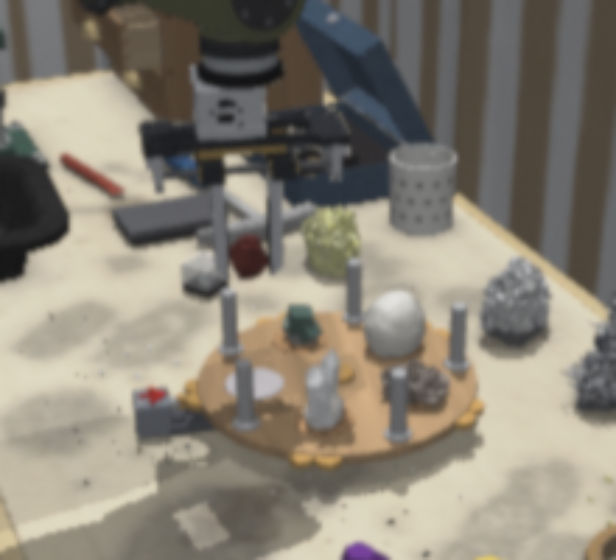

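The garnet is held at (248,256), above the white spot at (255,383). Lowering it.

>>> jog_arm(
  rows=[0,0,-1.15,0,0,0,1,0,0,-1.15,0,0,0,1,0,0,-1.15,0,0,0,1,0,0,-1.15,0,0,0,1,0,0,-1.15,0,0,0,1,0,0,-1.15,0,0,0,1,0,0,-1.15,0,0,0,1,0,0,-1.15,0,0,0,1,0,0,-1.15,0,0,0,1,0,0,0,0,0,0,1,0,0,0,0,0,0,1],
)

```text
clock: 10.3
eef_pos: [484.3, 53.6, 57.9]
eef_rot: [-3.141, 0.0, 1.325]
wrist_force: [0.5, -1.2, -0.3]
finger_gap: 37.2
finger_force: 30.0
```

>>> jog_arm(
  rows=[0,0.1,-0.4,0,0,0,1,0,0,-0.3,0,0,0,1,0,0,-0.2,0,0,0,1,0,0,0,0,0,0,1,0,0,0,0,0,0,1],
)

```text
clock: 10.72
eef_pos: [484.5, 55.5, 49.0]
eef_rot: [3.142, 0.0, 1.326]
wrist_force: [-0.6, 0.3, -0.8]
finger_gap: 37.0
finger_force: 30.0
```

>>> jog_arm(
  rows=[0,0,-0.1,0,0,0,1,0,0,0,0,0,0,1,0,0,0,0,0,0,0.55,0,0,0,0,0,0,0.45,0,0,0,0,0,0,0.35,0,0,0,0,0,0,0.3,0,0,0,0,0,0,0.3,0,0,0,0,0,0,0.3],
)

```text
clock: 11.38
eef_pos: [484.5, 55.5, 48.0]
eef_rot: [3.142, 0.0, 1.326]
wrist_force: [0.2, 0.3, -0.6]
finger_gap: 66.1
finger_force: 0.0
```

>>> jog_arm(
  rows=[0,0,1,0,0,0,0.3,0,0,2,0,0,0,0.3,0,0,2.5,0,0,0,0.3,0,0,2.5,0,0,0,0.3,0,0,2.5,0,0,0,0.3,0,0,2,0,0,0,0.3,0,3.5,0,0,0,0,0.3,0,3.5,0,0,0,0,0.3,0,3.5,0,0,0,0,0.3,-0.5,3.5,0,0,0,0,0.3,-0.5,3.5,0,0,0,0,0.3,-0.5,3.5,0,0,0,0,0.3,0,3.5,0,0,0,0,0.3,0,0,0,0,0,0,0.3,0,0,0,0,0,0,0.3],
)

```text
clock: 12.63
eef_pos: [469.0, 301.6, 173.3]
eef_rot: [3.142, 0.0, 1.328]
wrist_force: [0.2, -0.5, 0.2]
finger_gap: 66.1
finger_force: 0.0
```

Run:
```python
from h import *
im,d=manip.camera("top"); W=world("top",d); H=W[...,2]
P=((H>97)&(H<112)&(abs(W[...,0]-561)<135)&(abs(W[...,1]-36)<135)).astype(np.uint8)
n,l,st,ce=cv2.connectedComponentsWithStats(P)
for i in range(1,n):
    if st[i,4]>8:
        p=W[l==i].mean(0)[:2]; print(p.round(1),np.degrees(np.arctan2(p[1]-35.9,p[0]-561.4)).round(1))
G=(np.hypot(W[...,0]-484,W[...,1]-55)<45)&(H>48)&(H<85); p=W[G]
print("garnet",G.sum(),p.mean(0),(p.min(0)+p.max(0))/2,p[:,2].max()); print(manip.read_state()["wrist_force"])
cv2.imwrite("pics/t2.png",cv2.resize(im[150:290,140:330],None,fx=4,fy=4))
```

```text
[675.8   7.5] -13.9
[624.  135.9] 57.9
[569.9 -81.8] -85.9
[485.7 126.7] 129.8
[452.7  -8.1] -158.0
garnet 135 [483.64363288  57.74116228  67.05268284] [483.66819555  58.39063753  65.13456647] 80.31440535521595
[ 0.07194803 -0.01765572  0.54333486]
```

View pics/t2.png

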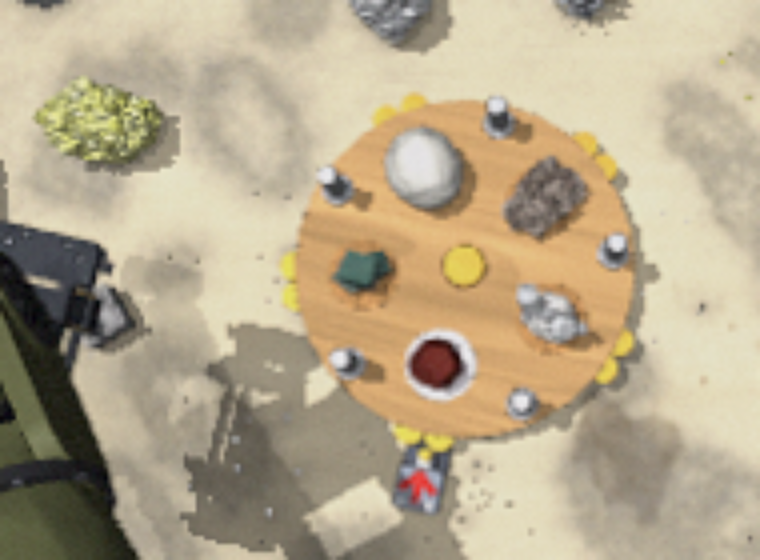

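The garnet at (437,361) sits on the white spot, about 3 mm off centre. The arrow's roller at (424,453) lies between its two brass bumps, and the disc angle hasn't changed since it settled.

```bash
python3 -c "
from cell import manip
print(manip.sign_off())"
```

```text
the job is handed in; nothing more can be done
None
```

The job is handed in (no verdict was returned): the last picture showed the disc in its stop with the white spot at the red arrow, the garnet about 3 mm from the spot's middle, and the arm clear.

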